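# Nest a cored bowl set on its carrying board and swing the keeper over it

### The job

The rough-turned bowls on the sloping drying rack came out of one blank: nest them in order of size, one at a time and the largest first, in the big bowl that stands on the carrying board, each upright and fully home in the one before. Set each down gently rather than dropping it. Then push the keeper's lever through its quarter turn to the end stop, so that its arm lies over the nest ready for carrying, and leave the finished cup and the abrasive roll standing where they are.

Things in the scene. Friction and masses are not known exactly. Their poses are not given: they have to be found in the camera images.
- bowl_1_center (a point): Centre of a rough-turned bowl of plain pale wood, 160 mm across, 60 mm high; wall 8 mm thick, upright over the top 14 mm. Stands upright on the carrying board, foot in a low locating ring with 2 mm of play. About 300 g. The point is on its axis, 30 mm above the foot's underside, 30 mm below the rim; z points out of the mouth, the turn about z means nothing.
- bowl_2_center (a point): Centre of a rough-turned bowl of plain pale wood, 128 mm across, 58 mm high; wall 8 mm thick, upright over the top 14 mm. Starts in any of the rack's 3 places, mouth leaning 28 degrees toward the robot. Fully home, its rim is 18 mm above the next larger bowl's rim. About 150 g. The point is on its axis, 29 mm above the foot's underside, 29 mm below the rim; z points out of the mouth, the turn about z means nothing.
- bowl_3_center (a point): Centre of a rough-turned bowl of plain pale wood, 97 mm across, 56 mm high; wall 8 mm thick, upright over the top 14 mm. Starts in any of the rack's 3 places, mouth leaning 28 degrees toward the robot. Fully home, its rim is 18 mm above the next larger bowl's rim. About 90 g. The point is on its axis, 28 mm above the foot's underside, 28 mm below the rim; z points out of the mouth, the turn about z means nothing.
- bowl_4_center (a point): Centre of a rough-turned bowl of plain pale wood, 66 mm across, 54 mm high; wall 8 mm thick, upright over the top 14 mm. Starts in any of the rack's 3 places, mouth leaning 28 degrees toward the robot. Fully home, its rim is 18 mm above the next larger bowl's rim. About 50 g. The point is on its axis, 27 mm above the foot's underside, 27 mm below the rim; z points out of the mouth, the turn about z means nothing.
- drying_rack: Fixed sloping rack of slats, 378 mm wide (y), 150 mm deep (x), 105 mm high at its back. Origin on the bench under its middle; -x is its front, toward the robot; it rises 28 degrees toward +x. The bowls' places are at y = -120, 0 and +120 mm, feet against a 6 mm ledge. Neighbouring rims are 7 to 38 mm apart; the rims' near and far sides are clear.
- board_spot (a point): Centre of the locating ring, on top of the fixed plywood carrying board (160 mm in x, 330 mm in y, 14 mm thick, with a 12 mm high hand grip near each end in y); its x and y axes lie along the board's edges. The rim of the full nest is 114 mm above this point.
- keeper_pivot (a point): Pivot of the keeper on the vertical post that stands on the board, 106 mm from board_spot toward the board's -y; at the height of the lever's centre line, 130 mm above the board's top. The post's nut reaches 17 mm higher.
- keeper_handle (a point): Black grip of the keeper's lever, 64 mm from the pivot, on the side away from the arm. The lever is a level round bar 13 mm thick; the grip, up to 19 mm thick, runs from 46 to 82 mm from the pivot. x points from here along the arm. The arm's cork pad, 106 mm from the pivot, passes 3 mm above the smallest bowl's rim when all are home.
- keeper (a joint): Turn of the keeper about its post, rad, counter-clockwise seen from above. 0 = open: arm along the board's +x, lever along its -x; 1.571 = closed at the end stop: arm along the board's +y, over the nest's middle, lever along its -y. Starts between 0 and 0.3, stays where it is left, needs about 1 N at the grip.
- bowl_1: The 160 mm bowl again; origin in the middle of its foot's underside. Like all four it has a foot 42 mm across and 10 mm high, and an inner floor 20 mm above the foot's underside.
- bowl_2: The 128 mm bowl again; origin in the middle of its foot's underside. In the mouth of the 160 mm bowl it has 7 mm to spare all round.
- bowl_3: The 97 mm bowl again; origin in the middle of its foot's underside. In the mouth of the 128 mm bowl it has 7 mm to spare all round.
- bowl_4: The 66 mm bowl again; origin in the middle of its foot's underside. In the mouth of the 97 mm bowl it has 7 mm to spare all round.
- turned_cup: Bystander: a finished small cup with a stem foot and a thin wall, 66 mm across and 68 mm high, upright on the bench; not one of the set. Origin under its middle.
- abrasive_roll: Bystander: a brown roll of abrasive cloth standing on end behind the rack, 74 x 59 mm, 50 mm high. Origin under its middle.

How it is judged:
By the outcome, as a careful person would: the job done as asked, in the order asked, and still so for the second after the job is handed in, with the robot touching nothing.
It also fails if it takes over 72 s, if anything falls off the work surface, if the arm or the gripper's body presses on something with over 40 N, if the wrist force passes 120 N, or if a joint passes its speed limit or range.

### The arm

A 6-joint arm with a two-finger parallel gripper is mounted at the origin on a cart in front of the work surface, level with it; the furniture and walls round the work are solid. World frame = base frame: x ahead of the robot, y to its left, z up, the work surface at z = 0. Lengths are in m, angles in rad, forces in N, time in s.
With the tool pointing down it reaches from about 0.35 to 0.85 m from the base axis. Payload 8.1 kg.
Tool frame: the origin (TCP) lies midway between the tips of the shut fingers; the grasp point (between the pads) lies robot.grip_depth behind it (robot.grip_depth is the distance from the TCP to the grasp point, in m); z points along the fingers, y is the line along which they close (so a half turn about z gives the same grasp; the last joint's range is limited). The gripper opens to 93 mm and grips with 3 to 60 N. Pads are 15 mm wide; open, the fingers measure 128 mm over their backs; the gripper's body (75 mm by 188 mm) begins 65 mm behind the grasp point.
Start: joints at [-1.369, 0.13, 1.488, -0, 1.523, -0.085], TCP at [0.17, -0.575, 0.219] pointing down, gripper open.
Joint ranges: [-2.96, 2.96], [-0.89, 2.26], [0.02, 2.5], [-1.34, 4.48], [0, 2.73], [-2.66, 2.66]. Speed limits (rad/s): [2.39, 2.39, 2.79, 3.14, 3.14, 3.14].

### API

Orientations are given as a rotation vector (axis times angle).
In Python, from plant import robot gives the robot as it stands.
- The arm moves only by the tool carry_out, never from a script. Its argument "rows" is a list of rows, each a list of 6 numbers: the shift along the tool's x, y, z in m, then the turn, a rotation vector about the tool's x, y, z in degrees. A call has 1 to 12 rows; each row is the pose to reach, as a shift and turn from the pose commanded when the call began, along the tool's axes at that moment; what a row does not reach only later rows make up. A row lasts 1/8 s, in which the tool goes at most 62.5 mm and 10.7 degrees, less where a joint would pass 70% of its speed; a pose out of reach is approached as far as the arm can. A call with a gripper value outside its range is refused whole. "jaw" is the closure in counts, from 0 (fully open) to 255 (shut), set as the call begins (left out, the last holds). The fingers move at their own pace and stop on an object; "force" is the grip in N (left out, the last holds). Time passes only in rows, so rows that repeat a pose let the fingers close. It gives the time, the measured TCP pose, the force, the opening and the grip force at its end, in the units of the state.
- robot.read_state(): the state, without advancing time (a new reading comes with each control period).
- robot.read_camera(name): name is "side" or "top" or "wrist"; returns the picture (384x512x3 uint8, red, green, blue); there is no depth.
- robot.camera_model(name): a dict with "fx", "fy", "cx", "cy" (pixels), "R" (3x3) and "t" (3): a world point X has camera coordinates R X + t; the wrist camera has in their place "mount" (4x4, takes a point from camera to tool coordinates, whose origin is the TCP and whose axes are the flange's). Camera axes: x right, y down, z forward; pixel columns grow to the right and rows downward; lengths in m; the calibration is good to about 2 mm. A picture is of the moment at which its call begins: read the wrist's pose just before it. camera_model takes no time and is no camera call.
- robot.close_job(): hands the job in; it is judged then, once.
Trained networks look in the newest picture that a camera, given by its name, has taken for a name from the list of things; names that differ only in an ending like _2 or _b are one class to them, and where a whole thing is asked for, a point or a joint stands for the part that bears it (a point fixed in the world has none). Each returns a list of dicts, best first, with "conf" (0 to 1); they miss things now and then, are a little off and sometimes report something else, mostly with a low value. They report only what shows in the picture. A call takes as long as a camera call.
- robot.outline_of(camera, target): "pixels" (384x512 bool, what is visible of it) and "pixel" ([column, row] in pixels, amid what is visible of it).
The state is a dict: "t": time; "q": joint angles; "dq": joint speeds; "joint_torque": joint torques, N m; "tool_pos": TCP position; "orientation": TCP orientation; "force": force on the tool from outside, world axes, zero at the start; "wrist_torque": the same for the moment, N m; "opening": finger opening in m; "gripper_force": force on a finger pad.
Only numpy, scipy, OpenCV 4.12 (cv2) and the standard library are available. Lean on these libraries where they do the work, as an engineer would, in place of code of your own. Each camera call takes 0.05 s, during which the arm holds its last target. There are 200 camera calls.

## Working session

There is one attempt and no reset: what is moved stays moved. The work goes in short steps, Python scripts to look and compute and a tool call to move; the robot and the scene stay as the last step left them, time stands still between calls to the robot, and variables do not carry over. Pictures are saved under pics/ and viewed, at most 12 in all, crops included, and the job is handed in when it is done.

Besides the shell and the picture viewer there is one more tool, called after "Request:" as a command line: name --pt "numbers of a row" for each row, then --argument value for the rest. carry_out: Moves the arm, as the interface text tells. Its arguments: {"type":"object","properties":{"rows":{"type":"array"},"jaw":{"type":"number"},"force":{"type":"number"}},"required":["rows"]}

```bash
ls; mkdir -p pics
python3 - <<'E'
from plant import robot
import cv2,numpy as np
np.set_printoptions(precision=4,suppress=True)
s=robot.read_state();print(s); print(robot.grip_depth)
a=robot.read_camera("top");b=robot.read_camera("side")
cv2.imwrite("pics/top.png",a[:,:,::-1]);cv2.imwrite("pics/side.png",b[:,:,::-1])
for c in("top","side","wrist"):print(c,robot.camera_model(c))
for c in("top","side"):
  for n in("bowl_1","drying_rack","board_spot","keeper_handle","keeper_pivot","turned_cup","abrasive_roll"):
    try:
      for d in robot.outline_of(c,n):
        ys,xs=np.nonzero(d["pixels"]);print(c,n,round(d["conf"],2),d["pixel"],xs.min(),xs.max(),ys.min(),ys.max())
    except Exception as e:print(c,n,e)
E
```

```text
pics
{'t': 0.0, 'q': array([-1.3694,  0.1312,  1.4893,  0.    ,  1.523 , -0.0854]), 'dq': array([ 0.0009,  0.0002,  0.0003,  0.001 , -0.0011, -0.0003]), 'joint_torque': array([  0.0007, -55.9848, -49.1758,   0.0771,   0.0356,  -0.0001]), 'tool_pos': array([ 0.1696, -0.5749,  0.2176]), 'orientation': array([-3.1075, -0.4487,  0.0002]), 'force': array([-0.543 ,  0.5262,  0.0382]), 'wrist_torque': array([-0.035 , -0.0262,  0.0058]), 'gripper_force': 0.0, 'opening': 0.0930935462212498}
0.0188
top {'fx': 462.6034186538278, 'fy': 462.6034186538278, 'cx': 252.79638644322304, 'cy': 192.19757172462133, 'R': array([[ 0.0122, -0.9999,  0.0097],
       [-0.9845, -0.0137, -0.1748],
       [ 0.1749, -0.0074, -0.9846]]), 't': array([0.0191, 0.5688, 1.3171])}
side {'fx': 478.9497030963726, 'fy': 478.9497030963726, 'cx': 252.43561978842524, 'cy': 186.84333715759655, 'R': array([[-0.9993, -0.033 ,  0.0174],
       [-0.028 ,  0.3577, -0.9334],
       [ 0.0246, -0.9333, -0.3584]]), 't': array([0.563 , 0.1151, 1.5381])}
wrist {'fx': 309.64362995309045, 'fy': 309.64362995309045, 'cx': 260.2830551540732, '
[... 840 characters left out ...]
.55 [286.8, 156.8] 276 297 150 172
top turned_cup 0.27 [177.1, 225.4] 153 199 202 246
top abrasive_roll 0.66 [161.0, 145.8] 150 172 138 158
top abrasive_roll 0.21 [300.2, 227.7] 269 383 181 258
side bowl_1 0.97 [277.4, 245.7] 268 297 229 259
side bowl_1 0.76 [290.5, 197.8] 273 304 190 213
side bowl_1 0.75 [276.1, 177.0] 256 301 165 191
side bowl_1 0.68 [281.2, 219.6] 265 308 202 239
side bowl_1 0.33 [276.1, 143.9] 251 304 141 148
side drying_rack 0.8 [263.4, 258.3] 239 303 195 290
side keeper_handle 0.65 [278.7, 145.8] 252 304 141 148
side keeper_pivot 0.66 [280.4, 163.6] 250 304 141 208
side keeper_pivot 0.17 [279.1, 176.8] 256 301 166 191
side turned_cup 0.62 [219.9, 187.8] 220 223 187 189
```

Run:
```python
import cv2
a=cv2.imread("pics/top.png")[130:270,100:400];b=cv2.imread("pics/side.png")[130:300,190:340]
cv2.imwrite("pics/topc.png",cv2.resize(a,None,fx=2.6,fy=2.6,interpolation=cv2.INTER_CUBIC))
cv2.imwrite("pics/sidec.png",cv2.resize(b,None,fx=3.5,fy=3.5,interpolation=cv2.INTER_CUBIC))
```

```text
(no output)
```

View pics/topc.png

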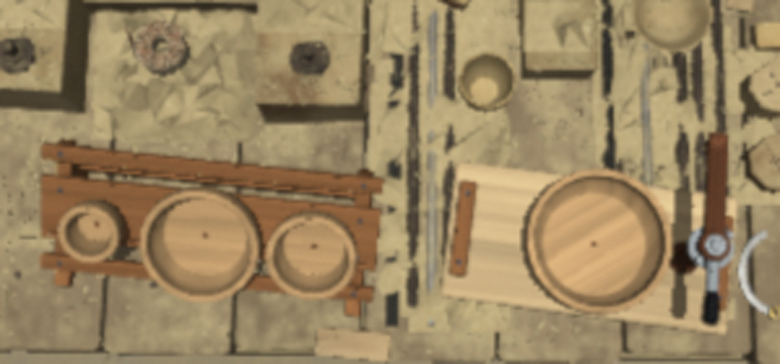

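View pics/sidec.png

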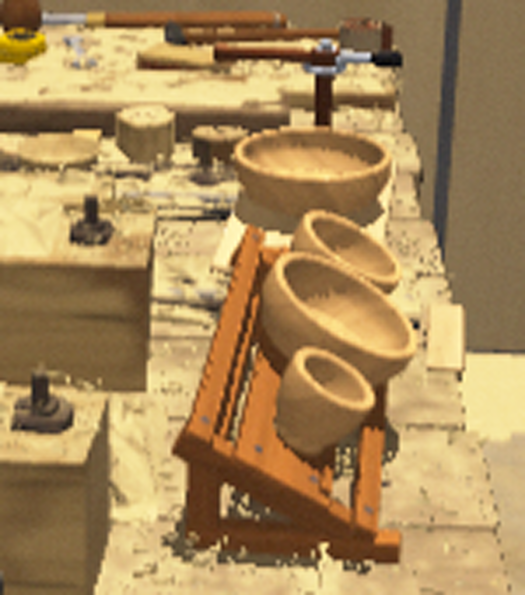

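The top view shows the small bowl at left (134,217), the 128 mm bowl in the middle (176,222), the 97 mm bowl at right (220,229), and the board with bowl 1 at (329,220). The keeper is at right, with its lever pointing toward the robot at about (374,247). The cup at (287,160) is clear of the work.

```bash
cat > lib.py <<'E'
from plant import robot
import numpy as np, cv2
from scipy.optimize import least_squares
from scipy.spatial.transform import Rotation as Ro
np.set_printoptions(precision=4,suppress=True)
T=np.radians(28); D={1:.160,2:.128,3:.097,4:.066}; H={1:.060,2:.058,3:.056,4:.054}
def proj(cm,X):
    c=X@cm["R"].T+cm["t"]; return np.c_[cm["fx"]*c[:,0]/c[:,2]+cm["cx"],cm["fy"]*c[:,1]/c[:,2]+cm["cy"]]
def wristmodel():
    s=robot.read_state(); m=robot.camera_model("wrist"); M=np.array(m["mount"])
    Rt=Ro.from_rotvec(s["orientation"]).as_matrix(); Rc=Rt@M[:3,:3]; tc=Rt@M[:3,3]+s["tool_pos"]
    return dict(m,R=Rc.T,t=-Rc.T@tc)
def axis(yaw,tilt): return np.array([-np.sin(tilt)*np.cos(yaw),-np.sin(tilt)*np.sin(yaw),np.cos(tilt)])
A=np.linspace(0,2*np.pi,120,endpoint=False)
def rim(c,a,r):
    u=np.cross([0,1,0],a);u/=np.linalg.norm(u);v=np.cross(a,u)
    return c+r*(np.outer(np.cos(A),u)+np.outer(np.sin(A),v))
def solid(foot,a,k):
    return np.r_[rim(foot,a,.021),rim(foot+a*(H[k]-.014),a,D[k]/2),rim(foot+a*H[k],a,D[k]/2)]
P=np.linspace(0,2*np.pi,24,endpoint=False); N=np.c_[np.cos(P),np.sin(P)]
def supp(p): return (N@p.T).max(1)
def masksupp(m):
    ys,xs=np.nonzero(m); return supp(np.c_[xs,ys].astype(float))+.5*np.maximum(abs(N[:,0]),abs(N[:,1]))
def rel(pos,R,dz=0):
    """shift (mm) and turn (deg) from the present tool pose to a world one"""
    s=robot.read_state(); R0=Ro.from_rotvec(s["orientation"]).as_matrix()
    d=R0.T@(np.array(pos)-s["tool_pos"]); w=Ro.from_matrix(R0.T@R).as_rotvec(degrees=True)
    return np.round(d*1e3,1),np.round(w,2)
def tool(yaw,tilt): # z = -axis, y uphill, x to the left
    z=-axis(yaw,tilt); x=np.array([-np.sin(yaw),np.cos(yaw),0]); return np.c_[x,np.cross(z,x),z]
E
cat > fit.py <<'E'
from lib import *
robot.read_camera("top");robot.read_camera("side")
ct=robot.camera_model("top");cs=robot.camera_model("side")
mt=sorted([d for d in robot.outline_of("top","bowl_1") if d["conf"]>.6],key=lambda d:d["pixel"][0])[:4]
ms=robot.outline_of("side","bowl_1")
near=lambda x,y:[d for d in ms if abs(d["pixel"][0]-x)+abs(d["pixel"][1]-y)<12]
S={k:masksupp(m["pixels"]) for k,m in zip((4,2,3,1),mt)}
Ss={}
for k,xy in ((4,(277,246)),(2,(281,220))):
    n=near(*xy)
    if n:Ss[k]=masksupp(n[0]["pixels"])
Y={4:.12,2:0,3:-.12}
def foot(p,k): # p: x,y,z of middle foot, yaw
    return p[:3]+Y[k]*np.array([-np.sin(p[3]),np.cos(p[3]),0])
def f(p):
    a=axis(p[3],T);r=[]
    for k in Y:
        r.append(supp(proj(ct,solid(foot(p,k),a,k)))-S[k])
        if k in Ss:r.append(supp(proj(cs,solid(foot(p,k),a,k)))-Ss[k])
    return np.concatenate(r)
o=least_squares(f,[.5,.2,.04,0],loss="soft_l1");print("rack foot mid, yaw",o.x,"rms",np.sqrt((o.fun**2).mean()))
for k in Y:print(k,foot(o.x,k)+axis(o.x[3],T)*H[k])
g=lambda p:supp(proj(ct,solid(np.array([p[0],p[1],.014]),np.array([0,0,1.]),1)))-S[1]
b=least_squares(g,[.5,-.2],loss="soft_l1");print("bowl1",b.x,np.sqrt((b.fun**2).mean()))
m=robot.outline_of("top","board_spot")[0]["pixels"].astype(np.uint8)
ray=lambda uv,z:(lambda d,C:C+d*(z-C[2])/d[2])(ct["R"].T@np.array([(uv[0]-ct["cx"])/ct["fx"],(uv[1]-ct["cy"])/ct["fy"],1]),-ct["R"].T@ct["t"])
h=robot.outline_of("top","keeper_handle")[0]["pixels"].astype(np.uint8)
ys,xs=np.nonzero(h);W=np.array([ray((x,y),.144)[:2] for x,y in zip(xs,ys)])
c=W.mean(0);v=np.linalg.svd(W-c)[2][0];v*=np.sign(v[0]);pr=(W-c)@v
print("keeper dir",v,"ends",c+v*pr.min(),c+v*pr.max(),"len",np.ptp(pr))
pts=np.array([ray((100+x/2.6,130+y/2.6),.014)[:2] for x,y in((458,163),(443,293))]);print("board +y end corners",pts)
pts=[ray((100+x/2.6,130+y/2.6),z)[:2] for x,y,z in((715,244,.16),(711,322,.144))];print("nut,handle end",pts)
E
python3 fit.py
```

```text
rack foot mid, yaw [ 0.4862  0.1329  0.0149 -0.0516] rms 27.113131642553
4 [0.4671 0.254  0.0626]
2 [0.4591 0.1343 0.0661]
3 [0.4538 0.0144 0.0643]Traceback (most recent call last):
  File "fit.py", line 24, in <module>
    b=least_squares(g,[.5,-.2],loss="soft_l1");print("bowl1",b.x,np.sqrt((b.fun**2).mean()))
    return func(*args, **kwargs)
    vector_fun = VectorFunction(
        fun_wrapped,
    ...<6 lines>...
        workers=workers
    )
    self._update_fun()
    ~~~~~~~~~~~~~~~~^^
    self.f = self.fun_wrapped(xp_copy(self.x))
             ~~~~~~~~~~~~~~~~^^^^^^^^^^^^^^^^^
    return np.atleast_1d(self.fun(x))
                         ~~~~~~~~^^^
    return self.f(x, *self.args, **self.kwargs)
           ~~~~~~^^^^^^^^^^^^^^^^^^^^^^^^^^^^^^
  File "fit.py", line 23, in <lambda>
    g=lambda p:supp(proj(ct,solid(np.array([p[0],p[1],.014]),np.array([0,0,1.]),1)))-S[1]
                                                                                     ~^^^
KeyError: 1
```

```bash
python3 - <<'E'
s=open("fit.py").read()
a=s.index("mt=sorted");b=s.index("Y={4")
s=s[:a]+'''def get(cam,want):
    out={}
    for i in range(5):
        ds=robot.outline_of(cam,"bowl_1")
        for k,(x,y) in want.items():
            for d in ds:
                if k not in out and abs(d["pixel"][0]-x)+abs(d["pixel"][1]-y)<10: out[k]=masksupp(d["pixels"])
        if len(out)==len(want):break
        robot.read_camera(cam)
    print(cam,list(out));return out
S=get("top",{4:(134,217),2:(176,222),3:(220,229),1:(329,220)})
Ss=get("side",{4:(277,246),2:(281,220)})
'''+s[b:]
open("fit.py","w").write(s)
E
python3 fit.py
```

```text
top [4, 2, 3, 1]
side [4, 2]
rack foot mid, yaw [ 0.4882  0.2362  0.0667 -0.0809] rms 0.7800161268144912
4 [0.4727 0.3578 0.1144]
2 [0.4611 0.2384 0.1179]
3 [0.4523 0.1187 0.1161]
bowl1 [ 0.4793 -0.1954] 0.5368793490312795
keeper dir [ 0.9966 -0.0821] ends [ 0.387  -0.2958] [ 0.5884 -0.3124] len 0.20201733757486906
board +y end corners [[ 0.5743 -0.0447]
 [ 0.4229 -0.028 ]]
nut,handle end [array([ 0.4671, -0.3022]), array([ 0.3877, -0.2997])]
```

```bash
cat >> lib.py <<'E'
YAW=-.081; RIM={4:np.array([.4727,.3578,.1144]),2:np.array([.4611,.2384,.1179]),3:np.array([.4523,.1187,.1161])}
B1=np.array([.4793,-.1954]); HOME={2:.092,3:.110,4:.128}
def pick(k,c=None,up=0,depth=.012):
    R=tool(YAW,T); c=RIM[k] if c is None else c
    return c+R[:,1]*(D[k]/2-.004)+R[:,2]*(depth-up),R
def place(k,up=0,depth=.012,b=B1):
    R=tool(YAW,0); return np.r_[b,HOME[k]]+R[:,1]*(D[k]/2-.004)+R[:,2]*(depth-up),R
E
python3 -c "
from lib import *
print(rel([.42,-.2,.35],tool(YAW,T/2)))
p,R=pick(2,up=.11);print(p,rel(p,R))"
```

```text
(array([ 346.2, -289.4, -131.4]), array([-12.27,   8.42, -68.57]))
[0.468  0.2378 0.2326] (array([ 516.2, -695.7,  -14. ]), array([-24.52,  16.82, -67.48]))
```

Request:
carry_out --pt "0.04 -0.03 -0.03 -1 1 -8" --pt "0.09 -0.07 -0.06 -3 2 -17" --pt "0.13 -0.11 -0.09 -5 3 -26" --pt "0.18 -0.15 -0.11 -6 4 -35" --pt "0.22 -0.19 -0.13 -8 5 -44" --pt "0.27 -0.23 -0.13 -10 7 -53" --pt "0.31 -0.27 -0.13 -11 8 -62" --pt "0.35 -0.31 -0.12 -13 9 -68" --pt "0.37 -0.36 -0.11 -15 11 -68" --pt "0.39 -0.42 -0.1 -17 12 -68" --pt "0.41 -0.47 -0.08 -19 13 -68" --pt "0.43 -0.52 -0.06 -21 15 -68" --jaw 145

```text
t: 2.8
tool_pos: [0.4351, 0.0467, 0.2789]
orientation: [2.058, 1.903, 0.422]
force: [1.5, 0.2, -0.5]
opening: 0.0405
gripper_force: 0.0
```

```bash
python3 -c "
from lib import *
p,R=pick(2,up=.11);print(rel(p,R))"
```

```text
(array([192.7,  -3.2,  51. ]), array([-3.51, -0.53,  0.04]))
```

Request:
carry_out --pt "0.045 -0.001 0.012 -1 0 0" --pt "0.095 -0.002 0.025 -2 0 0" --pt "0.145 -0.003 0.038 -3 -0.4 0" --pt "0.193 -0.003 0.051 -3.5 -0.5 0" --pt "0.193 -0.003 0.051 -3.5 -0.5 0" --pt "0.193 -0.003 0.051 -3.5 -0.5 0"

```text
t: 3.55
tool_pos: [0.4679, 0.2362, 0.2323]
orientation: [2.019, 1.865, 0.459]
force: [-0.2, -0.5, 0.1]
opening: 0.0401
gripper_force: 0.0
```

```bash
cat > look.py <<'E'
import sys
from lib import *
k=int(sys.argv[1]); cm=wristmodel(); im=robot.read_camera("wrist"); R=tool(YAW,T);a=-R[:,2]
if len(sys.argv)>2: cv2.imwrite(sys.argv[2],im[:,:,::-1])
px=proj(cm,RIM[k][None])[0]; print("expect",px)
ds=robot.outline_of("wrist","bowl_%d"%k)
for d in ds: print(d["conf"],d["pixel"])
d=min(ds,key=lambda d:np.hypot(*(np.array(d["pixel"])-px)))
S=masksupp(d["pixels"])
# wrist view from above the mouth: fit the rim's centre
ok=slice(None)
o=least_squares(lambda c:supp(proj(cm,solid(c-a*H[k],a,k)))-S,RIM[k],loss="soft_l1")
print("rim centre",o.x,"diff in tool axes mm",1e3*R.T@(o.x-RIM[k]),"rms",np.sqrt((o.fun**2).mean()))
for u in(.05,0):
    p,_=pick(k,c=o.x,up=u);print("to pick up=",u,p,rel(p,R))
E
python3 look.py 2 pics/w2.png
```

```text
expect [192.9961 192.3809]
0.82 [190.5, 49.1]
0.81 [190.2, 183.0]
0.75 [225.5, 324.1]
rim centre [0.4625 0.2373 0.1143] diff in tool axes mm [-0.9797 -0.4301  3.8797] rms 0.6261880929986823
to pick up= 0.05 [0.4975 0.2345 0.176 ] (array([ 1.5, -1.1, 64.2]), array([-0.15,  0.02, -0.04]))
to pick up= 0 [0.5209 0.2326 0.1318] (array([  1.5,  -1. , 114.2]), array([-0.15,  0.02, -0.04]))
```

View pics/w2.png

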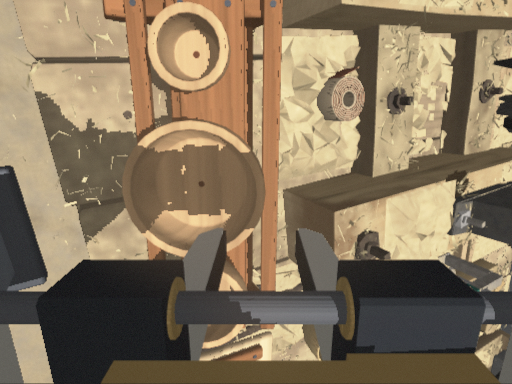

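The wrist view shows bowl 4 at (190,47), bowl 2's rim centred near (193,188), and the fingers spanning the far-rim line. Alignment is within about 1 mm, so I'm descending to grip.

Request:
carry_out --pt "0.001 -0.001 0.03 0 0 0" --pt "0.0015 -0.001 0.065 0 0 0" --pt "0.0015 -0.001 0.09 0 0 0" --pt "0.0015 -0.001 0.112 0 0 0" --pt "0.0015 -0.001 0.112 0 0 0"

```text
t: 4.28
tool_pos: [0.5192, 0.2315, 0.1319]
orientation: [2.022, 1.861, 0.457]
force: [-0.1, -0.6, -0.6]
opening: 0.0401
gripper_force: 0.0
```

Request:
carry_out --pt "0 0 0 0 0 0" --pt "0 0 0 0 0 0" --pt "0 0 0 0 0 0" --pt "0 0 0 0 0 0" --pt "0 0 0 0 0 0" --jaw 255 --force 35

```text
t: 4.9
tool_pos: [0.5196, 0.2339, 0.1333]
orientation: [2.019, 1.864, 0.462]
force: [-0.3, 0.2, 1.8]
opening: 0.0076
gripper_force: 35.0
```

Request:
carry_out --pt "0 0 -0.015 0 0 0" --pt "0 0 -0.04 0 0 0" --pt "0 0 -0.07 0 0 0" --pt "0 0 -0.11 0 0 0" --pt "0 0 -0.14 0 0 0" --pt "0 0 -0.14 0 0 0"

```text
t: 5.65
tool_pos: [0.4546, 0.24, 0.26]
orientation: [2.018, 1.863, 0.468]
force: [0.7, 0.5, -0.9]
opening: 0.008
gripper_force: 35.0
```

```bash
python3 -c "
from lib import *
cm=wristmodel();im=robot.read_camera('wrist')
for d in robot.outline_of('wrist','bowl_2'): print(d['conf'],d['pixel'])
print(robot.read_state()['force'])
p,R=place(2,up=.09);print(p,rel(p,R))
p,R=place(2,up=.02);print(p)"
```

```text
0.86 [137.1, 210.8]
0.7 [194.8, 61.1]
[ 0.1859 -0.0797 -2.5858]
[ 0.5391 -0.2003  0.17  ] (array([-430.9,   65.8,  132.3]), array([27.77,  0.03,  0.06]))
[ 0.5391 -0.2003  0.1   ]
```

Request:
carry_out --pt "-0.03 0 0 2 0 0" --pt "-0.075 0.002 0 6 0 0" --pt "-0.13 0.006 0 10 0 0" --pt "-0.185 0.012 0.005 15 0 0" --pt "-0.24 0.02 0.015 20 0 0" --pt "-0.3 0.035 0.04 25 0 0" --pt "-0.35 0.045 0.07 27.8 0 0" --pt "-0.4 0.057 0.11 27.8 0 0" --pt "-0.431 0.066 0.132 27.8 0 0" --pt "-0.431 0.066 0.132 27.8 0 0" --pt "-0.431 0.066 0.132 27.8 0 0"

```text
t: 7.12
tool_pos: [0.5382, -0.2001, 0.1691]
orientation: [-2.308, -2.127, 0.002]
force: [0.3, -0.3, -0.2]
opening: 0.0076
gripper_force: 35.0
```

```bash
cat > held.py <<'E'
import sys
from lib import *
k=int(sys.argv[1]); cm=wristmodel(); im=robot.read_camera("wrist"); s=robot.read_state()
if len(sys.argv)>2: cv2.imwrite(sys.argv[2],im[:,:,::-1])
Rt=Ro.from_rotvec(s["orientation"]).as_matrix()
print("tool down?",Rt[:,2],s["tool_pos"],s["force"])
c0=s["tool_pos"]-Rt[:,1]*(D[k]/2-.004)-Rt[:,2]*.012
n="bowl_1"
ds=robot.outline_of("wrist",n)
for q,kk,c in(("held",k,c0),("under",k-1,np.r_[B1,HOME.get(k-1,.074)])):
    px=proj(cm,c[None])[0]; print(q,"expect",px)
    hull=cv2.convexHull(proj(cm,rim(c,np.array([0,0,1.]),D[kk]/2)).astype(np.float32))
    for d in ds:
        ys,xs=np.nonzero(d["pixels"]);print(d["conf"],d["pixel"],xs.min(),xs.max(),ys.min(),ys.max())
    print("hull",hull[:,0].min(0),hull[:,0].max(0))
p,R=place(k,up=.02);print("to up20",rel(p,R)); p,R=place(k);print("to home",rel(p,R))
E
python3 held.py 2 pics/h2.png
```

```text
tool down? [-0.0015  0.0002 -1.    ] [ 0.5387 -0.1999  0.1701] [-0.261   0.6827 -1.9903]
held expect [149.4435 249.542 ]
0.76 [139.9, 209.7] 36 268 131 337
0.58 [229.4, 136.9] 113 285 102 228
hull [ 28.9121 128.7299] [267.8638 347.5367]
under expect [192.9264 195.2702]
0.76 [139.9, 209.7] 36 268 131 337
0.58 [229.4, 136.9] 113 285 102 228
hull [100.9761  99.8929] [284.1991 276.4611]
to up20 (array([-0.5,  0.1, 70.9]), array([-0.02,  0.03,  0.06]))
to home (array([-0.5,  0.1, 90.9]), array([-0.02,  0.03,  0.06]))
```

View pics/h2.png

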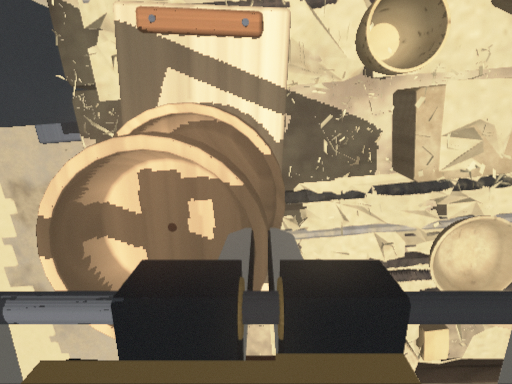

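The held bowl sits level at (150,225), over bowl 1 at (193,195). Lowering now.

Request:
carry_out --pt "-0.0005 0 0.02 0 0 0" --pt "-0.0005 0 0.045 0 0 0" --pt "-0.0005 0 0.065 0 0 0" --pt "-0.0005 0 0.075 0 0 0" --pt "-0.0005 0 0.081 0 0 0" --pt "-0.0005 0 0.083 0 0 0" --pt "-0.0005 0 0.084 0 0 0" --pt "-0.0005 0 0.084 0 0 0"

```text
t: 8.22
tool_pos: [0.5415, -0.2016, 0.0902]
orientation: [2.305, 2.127, 0.003]
force: [0.4, 2.2, 11.6]
opening: 0.008
gripper_force: 36.0
```

Request:
carry_out --pt "0 0 0.001 0 0 0" --pt "0 0 0.002 0 0 0" --pt "0 0 0.002 0 0 0"

```text
t: 8.6
tool_pos: [0.5425, -0.2019, 0.0891]
orientation: [2.303, 2.126, 0.005]
force: [1.7, 1.5, 13.4]
opening: 0.0081
gripper_force: 36.3
```

```bash
python3 held.py 2
python3 - <<'E'
from lib import *
b=robot.read_camera("side")[120:220,220:340]
cv2.imwrite("pics/s2.png",cv2.resize(b[:,:,::-1],None,fx=6,fy=6,interpolation=cv2.INTER_CUBIC))
E
```

```text
tool down? [ 0.0069 -0.0033 -1.    ] [ 0.5425 -0.2019  0.0891] [ 1.3052  1.1309 14.0831]
held expect [149.2682 249.2431]
0.89 [153.6, 132.0] 14 287 97 290
0.59 [127.5, 212.3] 20 268 131 348
hull [ 28.5089 129.2051] [266.9796 346.4958]
under expect [158.0104 228.2815]
0.89 [153.6, 132.0] 14 287 97 290
0.59 [127.5, 212.3] 20 268 131 348
hull [26.6675 93.7199] [286.006  335.2997]
to up20 (array([  1.4,  -3.4, -10.9]), array([0.41, 0.16, 0.04]))
to home (array([ 1.4, -3.6,  9.1]), array([0.41, 0.16, 0.04]))
```

View pics/s2.png

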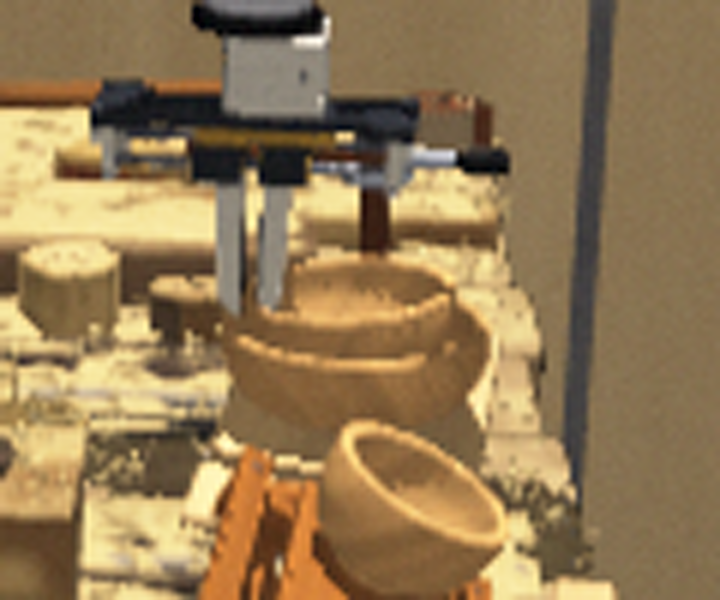

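The side view shows bowl 2 (rim about 235–455 in the crop) sitting about 7 mm toward +x inside bowl 1 (222–490), and it seems to be tipping bowl 1. I'll raise it and measure both.

Request:
carry_out --pt "0 0 -0.004 0 0 0" --pt "0 0 -0.015 0 0 0" --pt "0 0 -0.03 0 0 0" --pt "0 0 -0.045 0 0 0" --pt "0 0 -0.045 0 0 0"

```text
t: 9.38
tool_pos: [0.5404, -0.2016, 0.1322]
orientation: [2.306, 2.128, 0.001]
force: [-0.2, -0.4, -1.7]
opening: 0.0078
gripper_force: 34.9
```

```bash
cat > side.py <<'E'
import sys
from lib import *
k=int(sys.argv[1]); s=robot.read_state(); Rt=Ro.from_rotvec(s["orientation"]).as_matrix()
ez=np.array([0,0,1.]); c0=s["tool_pos"]-Rt[:,1]*(D[k]/2-.004)-Rt[:,2]*.012
print(s["tool_pos"],Rt[:,2],s["force"])
cw=wristmodel()
for cam in("side","wrist"):
    im=robot.read_camera(cam); cv2.imwrite("pics/m_%s.png"%cam,im[:,:,::-1]); cm=cw if cam=="wrist" else robot.camera_model(cam)
    for d in robot.outline_of(cam,"bowl_1"):
        ys,xs=np.nonzero(d["pixels"]); print(cam,round(d["conf"],2),d["pixel"],"cols",xs.min(),xs.max(),"rows",ys.min(),ys.max())
    for q,kk,c in(("held",k,c0),("under",k-1,np.r_[B1,HOME.get(k-1,.074)])):
        h=proj(cm,rim(c,ez,D[kk]/2)); print(cam,q,"model rim cols",h[:,0].min(),h[:,0].max(),"rows",h[:,1].min(),h[:,1].max())
E
python3 side.py 2
python3 - <<'E'
import cv2
b=cv2.imread("pics/m_side.png")[130:205,235:325]
cv2.imwrite("pics/s3.png",cv2.resize(b,None,fx=8,fy=8,interpolation=cv2.INTER_CUBIC))
E
```

```text
[ 0.5404 -0.2016  0.1322] [ 0.003  -0.0023 -1.    ] [-0.1999 -0.4413 -1.6631]
side 0.92 [277.1, 159.6] cols 261 297 rows 152 174
side 0.86 [281.5, 244.0] cols 268 296 rows 229 259
side 0.57 [286.8, 204.7] cols 273 305 rows 190 219
side 0.27 [279.8, 178.3] cols 256 301 rows 168 191
side held model rim cols 260.3291267811851 296.8275694389534 rows 152.17636838122482 163.18374167905787
side under model rim cols 255.74128890216352 300.7360855256787 rows 169.0998207155358 184.32864461847606
wrist 0.87 [134.8, 210.3] cols 33 268 rows 131 340
wrist 0.77 [214.8, 135.8] cols 78 287 rows 100 229
wrist held model rim cols 28.94736567775999 267.07312948875887 rows 129.180384458801 346.5235248463931
wrist under model rim cols 71.94281645126048 284.15827218118517 rows 96.43239431604046 298.3676891027188
```

View pics/s3.png

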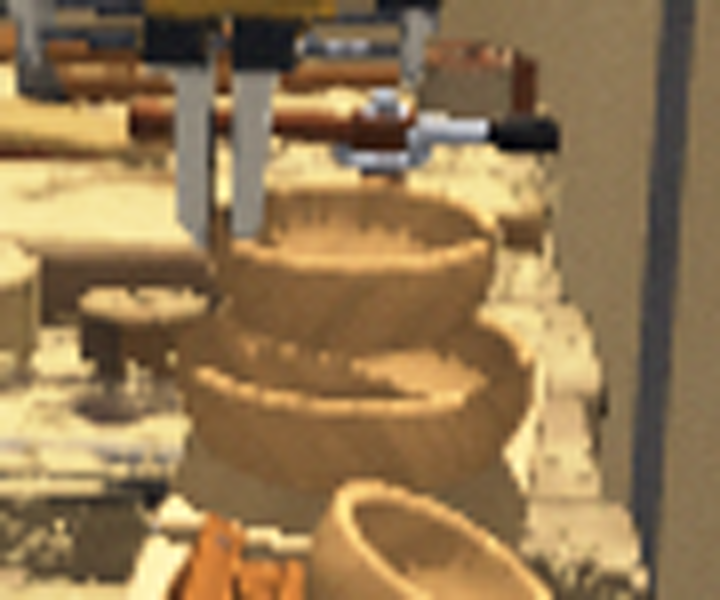

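Run:
```python
from lib import *
cs=robot.camera_model("side");s=robot.read_state();p=s["tool_pos"]
R=tool(YAW,0)
for dz in(0,-.01,-.02):
  q=np.array([p+R[:,1]*d+[0,0,dz] for d in(-.02,-.004,.004,.02)]);print("crop s3 px",dz,(proj(cs,q)-[235,130])*8)
# tilt fit of held bowl: side + wrist
cw=wristmodel();robot.read_camera("wrist");robot.read_camera("side")
dw=robot.outline_of("wrist","bowl_1");ds=robot.outline_of("side","bowl_1")
mw=min(dw,key=lambda d:np.hypot(d["pixel"][0]-135,d["pixel"][1]-210))["pixels"];ms=min(ds,key=lambda d:np.hypot(d["pixel"][0]-277,d["pixel"][1]-160))["pixels"]
Sw,S=masksupp(mw),masksupp(ms)
okw=N[:,0]<.3; okw&=N[:,1]<.3
def f(v,full=False):
    c=v[:3];a=np.array([v[3],v[4],1]);a/=np.linalg.norm(a)
    return np.r_[(supp(proj(cw,solid(c-a*.058,a,2)))-Sw)[okw]/2,(supp(proj(cs,solid(c-a*.058,a,2)))-S)]
c0=p-R[:,1]*.06+[0,0,.012]
o=least_squares(f,np.r_[c0,0,0],loss="soft_l1");print("held rim centre",o.x,"nominal",c0,"rms",np.sqrt((o.fun**2).mean()))
```

```text
crop s3 px 0 [[260.5309 248.0846]
 [224.4258 246.2193]
 [206.3988 245.2879]
 [170.3959 243.4279]]
crop s3 px -0.01 [[259.8823 269.6339]
 [223.8541 267.7522]
 [205.8655 266.8126]
 [169.9391 264.9362]]
crop s3 px -0.02 [[259.2364 291.0923]
 [223.2848 289.1943]
 [205.3344 288.2466]
 [169.4842 286.354 ]]
held rim centre [ 0.4772 -0.196   0.135   0.0654  0.1823] nominal [ 0.4789 -0.1959  0.1412] rms 0.8568902326884772
```

Run:
```python
from lib import *
for i in range(4):
    robot.read_camera("wrist"); s=robot.read_state(); print(s["t"],s["tool_pos"],s["orientation"],s["force"])
cw=wristmodel();iw=robot.read_camera("wrist")[:,:300,::-1].copy();im=robot.read_camera("side")[135:200,235:320,::-1].copy()
ez=np.array([0,0,1.]);p=s["tool_pos"];R=tool(YAW,0)
c0=p-R[:,1]*.06+[0,0,.012]
cs=robot.camera_model("side")
iw=cv2.resize(iw,None,fx=1.5,fy=1.5,interpolation=cv2.INTER_CUBIC);im=cv2.resize(im,None,fx=4.1,fy=4.1,interpolation=cv2.INTER_CUBIC)
for c,r,col in((c0,.064,(0,0,255)),(c0,.056,(0,0,255)),(np.r_[B1,.074],.08,(255,0,0)),(np.r_[B1,.074],.072,(255,0,0))):
    cv2.polylines(iw,[np.int32(np.round(8*1.5*proj(cw,rim(c,ez,r))))],True,col,1,cv2.LINE_AA,3)
    cv2.polylines(im,[np.int32(np.round(8*4.1*(proj(cs,rim(c,ez,r))-[235,135]+.5)))],True,col,1,cv2.LINE_AA,3)
o=np.zeros((576,800,3),np.uint8);o[:,:450]=iw;h,w=im.shape[:2];o[:h,451:451+w]=im[:,:349]
cv2.imwrite("pics/ov.png",o)
```

```text
9.825 [ 0.5389 -0.2008  0.1294] [-2.3087 -2.13    0.0015] [ 0.4388 -0.1538 -2.3338]
9.875 [ 0.5389 -0.2009  0.1295] [-2.3088 -2.1301  0.0015] [-0.2798 -0.3175 -1.6342]
9.925 [ 0.539  -0.2009  0.1297] [-2.309  -2.1302  0.0013] [ 0.3976 -0.1165 -0.5523]
9.975 [ 0.5391 -0.2009  0.1297] [ 2.309   2.1302 -0.0013] [ 0.3605  0.7532 -1.0946]
```

View pics/ov.png

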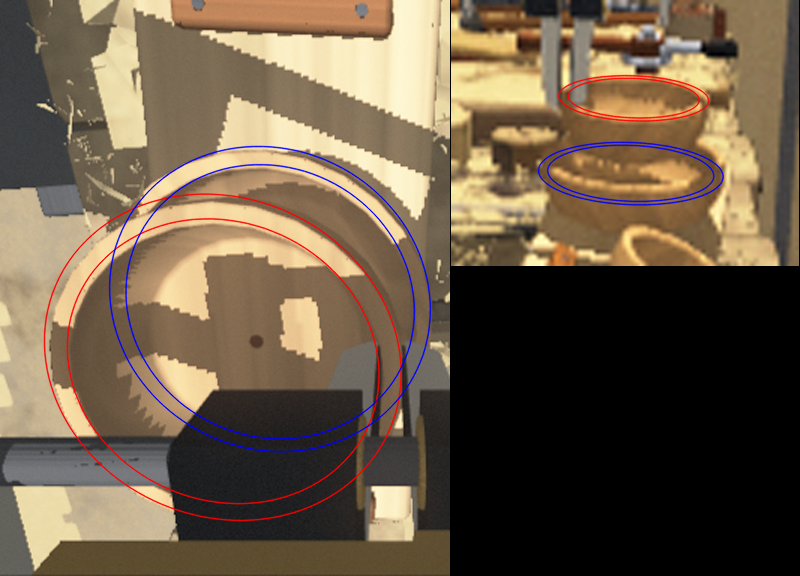

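Model rims overlay: the held bowl fits well in both views. Bowl 1's rim shows higher in the side view than I modelled (crop row 195 against 204), so the board is probably raised and the contact was the bowl already home. I'll solve for the height.

Run:
```python
from lib import *
cs=robot.camera_model("side");ct=robot.camera_model("top");ez=np.array([0,0,1.])
# initial masks: top cols 302-356 rows 195-250 ; side cols 256-301, top row 165
def f(v):
    t=proj(ct,rim(v,ez,.08));s=proj(cs,rim(v,ez,.08))
    return np.r_[t.min(0)-[301.5,194.5],t.max(0)-[356.5,250.5],s[:,0].min()-255.5,s[:,0].max()-301.5,s[:,1].min()-164.5]
o=least_squares(f,[.48,-.19,.08]);print(o.x,o.fun)
for n in("bowl_1",):
    robot.read_camera("side")
    for d in robot.outline_of("side",n):
        ys,xs=np.nonzero(d["pixels"]);print(d["conf"],d["pixel"],xs.min(),xs.max(),ys.min(),ys.max())
# same check for rack bowls (z by side only, initial bbox of bowl 4: cols 268-297 rows 229-259)
S=proj(cs,solid(RIM[4]-axis(YAW,T)*.054,axis(YAW,T),4));print("bowl4 model",S.min(0),S.max(0))
im=cv2.imread("pics/side.png")
```

```text
[ 0.4782 -0.1902  0.0929] [-0.6749 -0.3489  0.7194 -0.1133  0.6192 -0.0744  0.2233]
0.67 [279.5, 245.2] 269 296 229 258
0.62 [290.3, 201.3] 274 304 191 219
0.6 [276.5, 161.5] 261 297 152 175
0.56 [276.3, 180.5] 256 301 168 190
bowl4 model [267.0599 228.3002] [296.9541 259.2483]
```

Request:
carry_out --pt "0.003 -0.001 0.01 0 0 0" --pt "0.0035 -0.001 0.02 0 0 0" --pt "0.0035 -0.001 0.028 0 0 0" --pt "0.0035 -0.001 0.031 0 0 0" --pt "0.0035 -0.001 0.033 0 0 0" --pt "0.0035 -0.001 0.033 0 0 0" --pt "0.0035 -0.001 0.033 0 0 0"

```text
t: 11.05
tool_pos: [0.5387, -0.1975, 0.0973]
orientation: [2.308, 2.13, -0.001]
force: [1.2, 0.3, -1.5]
opening: 0.0072
gripper_force: 34.9
```

Request:
carry_out --pt "0 0 0.001 0 0 0" --pt "0 0 0.0015 0 0 0" --pt "0 0 0.0015 0 0 0" --pt "0 0 0.0015 0 0 0"

```text
t: 11.55
tool_pos: [0.5384, -0.1974, 0.0954]
orientation: [2.309, 2.13, -0.001]
force: [0.3, -0.1, -1.7]
opening: 0.0078
gripper_force: 34.9
```

Request:
carry_out --pt "0 0 0.001 0 0 0" --pt "0 0 0.002 0 0 0" --pt "0 0 0.002 0 0 0" --pt "0 0 0.002 0 0 0"

```text
t: 12.05
tool_pos: [0.5384, -0.1974, 0.0934]
orientation: [2.309, 2.13, -0.001]
force: [-0.5, -0.3, -1.4]
opening: 0.0075
gripper_force: 34.9
```

Request:
carry_out --pt "0 0 0.001 0 0 0" --pt "0 0 0.0015 0 0 0" --pt "0 0 0.0015 0 0 0" --pt "0 0 0.0015 0 0 0"

```text
t: 12.55
tool_pos: [0.5388, -0.1975, 0.0923]
orientation: [2.308, 2.13, -0.0]
force: [0.6, -0.6, 1.5]
opening: 0.0075
gripper_force: 34.8
```

Request:
carry_out --pt "0 0 0.0005 0 0 0" --pt "0 0 0.0005 0 0 0" --pt "0 0 0.0005 0 0 0" --pt "0 0 0.0005 0 0 0" --jaw 160

```text
t: 13.05
tool_pos: [0.5383, -0.1974, 0.0913]
orientation: [2.309, 2.13, -0.001]
force: [-0.4, 0.0, 0.4]
opening: 0.034
gripper_force: 0.0
```

Request:
carry_out --pt "0 0 -0.02 0 0 0" --pt "0 0 -0.06 0 0 0" --pt "0 0 -0.11 0 0 0" --pt "0.0 -0.03 -0.16 0 0 0" --pt "0 -0.05 -0.19 0 0 0" --pt "0 -0.05 -0.19 0 0 0" --jaw 145

```text
t: 13.8
tool_pos: [0.4896, -0.194, 0.2869]
orientation: [2.304, 2.124, 0.003]
force: [0.9, -0.7, -0.1]
opening: 0.0404
gripper_force: 0.0
```

```bash
cat > nest.py <<'E'
from lib import *
import sys
ks=[int(a) for a in sys.argv[1:]]; cw=wristmodel(); im=robot.read_camera("wrist"); ez=np.array([0,0,1.])
ds=robot.outline_of("wrist","bowl_1"); print(robot.read_state()["tool_pos"])
for d in ds:
    ys,xs=np.nonzero(d["pixels"]);print(round(d["conf"],2),d["pixel"],xs.min(),xs.max(),ys.min(),ys.max())
robot.read_camera("side")
for d in robot.outline_of("side","bowl_1"):
    ys,xs=np.nonzero(d["pixels"]);print("side",round(d["conf"],2),d["pixel"],xs.min(),xs.max(),ys.min(),ys.max())
o=cv2.resize(im[:,:,::-1],None,fx=1.5,fy=1.5,interpolation=cv2.INTER_CUBIC)
ZR={1:.0845,2:.1025,3:.1205,4:.1385}
for k in ks:
    for r in(D[k]/2,D[k]/2-.008): cv2.polylines(o,[np.int32(12*proj(cw,rim(np.array([.4785,-.192,ZR[k]]),ez,r)))],True,(0,0,255) if k%2 else (255,0,0),1,cv2.LINE_AA,3)
cv2.imwrite("pics/nest%d.png"%ks[-1],o)
p,R=pick(3,up=.11);print(rel(p,R))
E
python3 nest.py 1 2
```

```text
[ 0.4889 -0.1933  0.2822]
0.85 [251.6, 170.8] 195 305 117 226
0.58 [270.3, 121.5] 185 316 105 234
side 0.93 [278.5, 242.8] 268 295 229 258
side 0.9 [287.7, 201.6] 273 304 190 218
side 0.86 [274.5, 185.2] 257 300 171 190
side 0.7 [277.6, 170.4] 262 297 163 179
(array([307.7, -67.6,  56.8]), array([-28.12,  -0.01,   0.03]))
```

View pics/nest2.png

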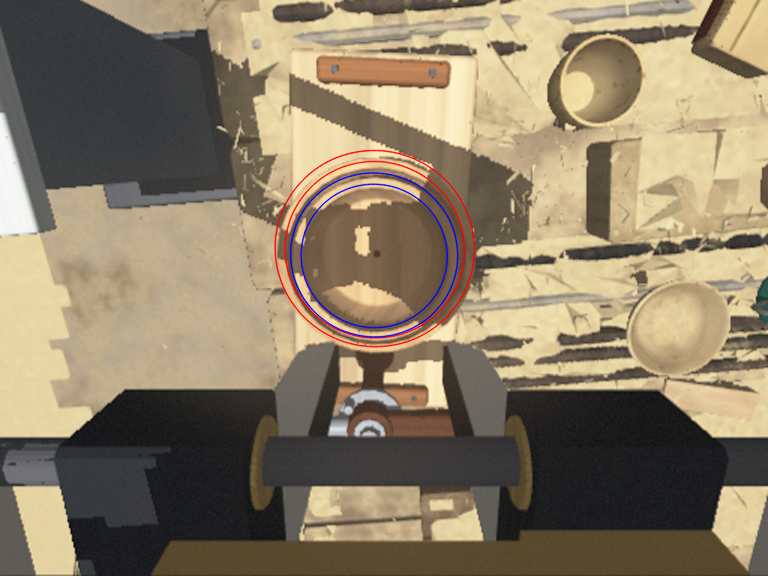

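Bowl 2 is nested and home: rim diameters of 132 and 111 px give the expected 18 mm step, and the centres are within about 2 mm. Next is bowl 3.

Request:
carry_out --pt "0.04 -0.01 0.0 -4 0 0" --pt "0.09 -0.02 0.01 -8 0 0" --pt "0.145 -0.03 0.02 -13 0 0" --pt "0.2 -0.04 0.03 -18 0 0" --pt "0.25 -0.055 0.042 -23 0 0" --pt "0.29 -0.063 0.052 -27 0 0" --pt "0.308 -0.068 0.057 -28.1 0 0" --pt "0.308 -0.068 0.057 -28.1 0 0" --pt "0.308 -0.068 0.057 -28.1 0 0" --pt "0.308 -0.068 0.057 -28.1 0 0"

```text
t: 15.25
tool_pos: [0.446, 0.1182, 0.2243]
orientation: [2.018, 1.859, 0.463]
force: [0.1, 1.3, 0.1]
opening: 0.0402
gripper_force: 0.0
```

```bash
python3 look.py 3
```

```text
expect [208.9132 193.0949]
0.71 [208.6, 191.4]
0.58 [252.2, 354.4]
rim centre [0.4525 0.1176 0.113 ] diff in tool axes mm [-1.1167 -1.2023  2.838 ] rms 0.6693517697621024
to pick up= 0.05 [0.4739 0.1158 0.1675] (array([-0.1, -2.2, 63.4]), array([ 0.08,  0.08, -0.04]))
to pick up= 0 [0.4973 0.1139 0.1233] (array([ -0. ,  -2.2, 113.4]), array([ 0.08,  0.08, -0.04]))
```

Request:
carry_out --pt "0 -0.001 0.03 0 0 0" --pt "0 -0.002 0.065 0 0 0" --pt "0 -0.002 0.09 0 0 0" --pt "0 -0.002 0.112 0 0 0" --pt "0 -0.002 0.112 0 0 0"

```text
t: 15.98
tool_pos: [0.4956, 0.1139, 0.1224]
orientation: [2.019, 1.861, 0.46]
force: [-0.3, 0.4, -0.7]
opening: 0.0405
gripper_force: 0.0
```

Request:
carry_out --pt "0 0 0 0 0 0" --pt "0 0 0 0 0 0" --pt "0 0 0 0 0 0" --pt "0 0 0 0 0 0" --pt "0 0 0 0 0 0" --jaw 255

```text
t: 16.6
tool_pos: [0.4967, 0.1152, 0.1251]
orientation: [2.016, 1.86, 0.466]
force: [-1.9, 0.5, 4.3]
opening: 0.0077
gripper_force: 35.0
```

Request:
carry_out --pt "0 0 -0.015 0 0 0" --pt "0 0 -0.04 0 0 0" --pt "0 0 -0.07 0 0 0" --pt "0 0 -0.11 0 0 0" --pt "0 0 -0.15 0 0 0" --pt "0 0 -0.15 0 0 0"

```text
t: 17.35
tool_pos: [0.4268, 0.1215, 0.2608]
orientation: [2.013, 1.858, 0.472]
force: [0.2, -0.2, -0.7]
opening: 0.0077
gripper_force: 35.0
```

```bash
cat >> lib.py <<'E'
B1=np.array([.4785,-.1942]); HOME={2:.1025,3:.1205,4:.1385}
def place(k,up=0,depth=.010,b=B1):
    R=tool(YAW,0); return np.r_[b,HOME[k]]+R[:,1]*(D[k]/2-.004)+R[:,2]*(depth-up),R
E
python3 -c "
from lib import *
print(robot.read_state()['force'])
p,R=place(3,up=.07);print(p,rel(p,R))
"
```

```text
[ 0.2229 -0.1502 -0.6707]
[ 0.5229 -0.1978  0.1805] (array([-310.8,   68.6,  127.9]), array([28.42, -0.12,  0.05]))
```

Request:
carry_out --pt "-0.03 0 0 3 0 0" --pt "-0.08 0.005 0 8 0 0" --pt "-0.13 0.015 0.01 14 0 0" --pt "-0.18 0.03 0.03 20 0 0" --pt "-0.23 0.045 0.06 25 0 0" --pt "-0.28 0.06 0.1 28.4 0 0" --pt "-0.311 0.0685 0.128 28.4 0 0" --pt "-0.311 0.0685 0.128 28.4 0 0" --pt "-0.311 0.0685 0.128 28.4 0 0" --pt "-0.311 0.0685 0.128 28.4 0 0" --pt "-0.311 0.0685 0.128 28.4 0 0"

```text
t: 18.73
tool_pos: [0.5217, -0.1983, 0.1776]
orientation: [-2.307, -2.131, 0.005]
force: [0.0, -0.6, -0.0]
opening: 0.0074
gripper_force: 35.0
```

```bash
cat > hold.py <<'E'
import sys
from lib import *
k=int(sys.argv[1]); cw=wristmodel(); robot.read_camera("wrist"); s=robot.read_state(); Rt=Ro.from_rotvec(s["orientation"]).as_matrix(); ez=np.array([0,0,1.])
print(s["tool_pos"],Rt[:,2],s["force"]); c0=s["tool_pos"]-Rt[:,1]*(D[k]/2-.004)+ez*.010
h=proj(cw,rim(c0,ez,D[k]/2));print("model held",h.min(0),h.max(0))
h=proj(cw,rim(np.r_[B1,HOME[k-1]],ez,D[k-1]/2));print("model under",h.min(0),h.max(0))
for d in robot.outline_of("wrist","bowl_1"):
    ys,xs=np.nonzero(d["pixels"]);print(round(d["conf"],2),d["pixel"],xs.min(),ys.min(),xs.max(),ys.max())
p,R=place(k);print("to home",rel(p,R))
E
python3 hold.py 3
```

```text
[ 0.5217 -0.1984  0.1775] [-0.0036 -0.0011 -1.    ] [0.0534 0.228  0.1591]
model held [ 89.7552 160.1869] [266.8792 322.4149]
model under [127.9491 120.1181] [285.6589 271.1691]
0.91 [173.0, 219.5] 93 160 267 289
0.84 [245.3, 133.1] 121 103 303 234
0.78 [232.9, 153.5] 133 121 286 228
to home (array([ 0.9,  1.4, 66.8]), array([-0.22,  0.08,  0.08]))
```

Request:
carry_out --pt "0.001 0.001 0.02 0 0 0" --pt "0.001 0.001 0.04 0 0 0" --pt "0.001 0.001 0.052 0 0 0" --pt "0.001 0.001 0.058 0 0 0" --pt "0.001 0.001 0.061 0 0 0" --pt "0.001 0.001 0.061 0 0 0" --pt "0.001 0.001 0.061 0 0 0" --pt "0.001 0.001 0.061 0 0 0"

```text
t: 19.82
tool_pos: [0.5224, -0.1982, 0.1159]
orientation: [-2.307, -2.128, 0.006]
force: [0.7, -0.3, -0.1]
opening: 0.0076
gripper_force: 35.0
```

Request:
carry_out --pt "0 0 0.001 0 0 0" --pt "0 0 0.002 0 0 0" --pt "0 0 0.002 0 0 0" --pt "0 0 0.002 0 0 0"

```text
t: 20.32
tool_pos: [0.522, -0.1981, 0.1133]
orientation: [-2.306, -2.128, 0.007]
force: [0.6, -0.6, 0.0]
opening: 0.0077
gripper_force: 35.0
```

Request:
carry_out --pt "0 0 0.001 0 0 0" --pt "0 0 0.0015 0 0 0" --pt "0 0 0.0015 0 0 0" --pt "0 0 0.0015 0 0 0"

```text
t: 20.82
tool_pos: [0.522, -0.198, 0.1118]
orientation: [-2.306, -2.128, 0.007]
force: [-0.5, -0.1, -1.0]
opening: 0.0077
gripper_force: 35.0
```

Request:
carry_out --pt "0 0 0.0005 0 0 0" --pt "0 0 0.001 0 0 0" --pt "0 0 0.001 0 0 0" --pt "0 0 0.001 0 0 0"

```text
t: 21.32
tool_pos: [0.5223, -0.1982, 0.1112]
orientation: [-2.307, -2.128, 0.006]
force: [0.2, -0.5, 2.4]
opening: 0.0076
gripper_force: 35.0
```

Request:
carry_out --pt "0 0 0.0005 0 0 0" --pt "0 0 0.001 0 0 0" --pt "0 0 0.001 0 0 0" --pt "0 0 0.001 0 0 0"

```text
t: 21.82
tool_pos: [0.5228, -0.1983, 0.111]
orientation: [-2.308, -2.129, 0.005]
force: [1.2, 0.2, 7.2]
opening: 0.0071
gripper_force: 35.1
```

Request:
carry_out --pt "0 0 -0.001 0 0 0" --pt "0 0 -0.001 0 0 0" --pt "0 0 -0.001 0 0 0"

```text
t: 22.2
tool_pos: [0.5224, -0.1982, 0.1112]
orientation: [-2.307, -2.128, 0.006]
force: [0.9, 0.1, 4.4]
opening: 0.0075
gripper_force: 35.0
```

Request:
carry_out --pt "0 0 0 0 0 0" --pt "0 0 0 0 0 0" --pt "0 0 0 0 0 0" --pt "0 0 0 0 0 0" --jaw 160

```text
t: 22.7
tool_pos: [0.5218, -0.1979, 0.1105]
orientation: [-2.306, -2.127, 0.007]
force: [1.1, 0.1, -0.7]
opening: 0.0345
gripper_force: 0.0
```

Request:
carry_out --pt "0 0 -0.02 0 0 0" --pt "0 0 -0.06 0 0 0" --pt "0 0 -0.11 0 0 0" --pt "0.0 -0.02 -0.15 0 0 0" --pt "0 -0.03 -0.17 0 0 0" --pt "0 -0.03 -0.17 0 0 0" --jaw 160

```text
t: 23.45
tool_pos: [0.4936, -0.1961, 0.2831]
orientation: [2.309, 2.13, -0.004]
force: [-0.1, 0.1, -0.9]
opening: 0.0347
gripper_force: 0.0
```

```bash
sed -i 's/pick(3,up=.11)/pick(4,up=.11)/' nest.py
cat >> nest.py <<'E'
for k in ks: h=proj(cw,rim(np.array([.4785,-.1942,ZR[k]]),ez,D[k]/2));print("model",k,h.min(0),h.max(0))
E
python3 nest.py 1 2 3
```

```text
[ 0.4928 -0.1954  0.2796]
0.95 [258.6, 130.8] 192 304 116 226
0.89 [265.7, 120.8] 183 315 104 234
side 0.72 [277.4, 175.4] 262 297 165 179
side 0.7 [282.3, 165.3] 266 293 159 173
side 0.66 [275.5, 185.0] 257 302 169 191
side 0.59 [282.8, 245.1] 269 295 230 258
(array([549.6, -84. ,  65.2]), array([-28.5 ,  -0.05,   0.02]))
model 1 [180.7689 100.7779] [314.6614 232.5926]
model 2 [190.9206 115.9202] [303.2251 226.1044]
model 3 [201.6403 131.7845] [291.0819 219.226 ]
```

Request:
carry_out --pt "0.04 -0.01 0.0 -3 0 0" --pt "0.09 -0.015 0.005 -6 0 0" --pt "0.145 -0.02 0.01 -9 0 0" --pt "0.2 -0.03 0.015 -12 0 0" --pt "0.255 -0.038 0.02 -15 0 0" --pt "0.31 -0.047 0.03 -18 0 0" --pt "0.365 -0.055 0.037 -21 0 0" --pt "0.42 -0.064 0.045 -24 0 0" --pt "0.475 -0.073 0.054 -27 0 0" --pt "0.52 -0.08 0.06 -28.5 0 0" --pt "0.55 -0.084 0.065 -28.5 0 0" --pt "0.55 -0.084 0.065 -28.5 0 0"

```text
t: 25.15
tool_pos: [0.4516, 0.3606, 0.2129]
orientation: [2.012, 1.865, 0.46]
force: [0.7, 0.3, 0.1]
opening: 0.0349
gripper_force: 0.0
```

Request:
carry_out --pt "0 0 0 0 0 0" --pt "0 0 0 0 0 0" --pt "0 0 0 0 0 0"

```text
t: 25.52
tool_pos: [0.4536, 0.3585, 0.2164]
orientation: [2.016, 1.858, 0.466]
force: [-0.3, -0.0, 0.5]
opening: 0.0348
gripper_force: 0.0
```

```bash
python3 look.py 4
```

```text
expect [224.8528 193.2147]Traceback (most recent call last):
  File "look.py", line 8, in <module>
    d=min(ds,key=lambda d:np.hypot(*(np.array(d["pixel"])-px)))
ValueError: min() iterable argument is empty
```

```bash
python3 look.py 4 pics/w4.png || python3 look.py 4
```

```text
expect [224.951  193.4859]
0.84 [228.0, 192.7]
rim centre [0.4757 0.3562 0.1105] diff in tool axes mm [-1.3891  0.8988  4.9086] rms 0.32228391428992453
to pick up= 0.05 [0.4834 0.3555 0.1577] (array([-1.1, -1.1, 66. ]), array([0.2 , 0.01, 0.  ]))
to pick up= 0 [0.5068 0.3536 0.1135] (array([ -1.1,  -1.3, 116. ]), array([0.2 , 0.01, 0.  ]))
```

Request:
carry_out --pt "-0.001 -0.001 0.03 0 0 0" --pt "-0.001 -0.001 0.065 0 0 0" --pt "-0.001 -0.001 0.09 0 0 0" --pt "-0.001 -0.001 0.114 0 0 0" --pt "-0.001 -0.001 0.114 0 0 0"

```text
t: 26.35
tool_pos: [0.5052, 0.3526, 0.1128]
orientation: [2.016, 1.86, 0.46]
force: [0.6, -0.1, -0.7]
opening: 0.0344
gripper_force: 0.0
```

Request:
carry_out --pt "0 0 0 0 0 0" --pt "0 0 0 0 0 0" --pt "0 0 0 0 0 0" --pt "0 0 0 0 0 0" --pt "0 0 0 0 0 0" --jaw 255

```text
t: 26.98
tool_pos: [0.506, 0.3547, 0.1161]
orientation: [2.015, 1.859, 0.468]
force: [-5.4, 0.5, 4.9]
opening: 0.0077
gripper_force: 34.9
```

Request:
carry_out --pt "0 0 -0.015 0 0 0" --pt "0 0 -0.04 0 0 0" --pt "0 0 -0.07 0 0 0" --pt "0 0 -0.11 0 0 0" --pt "0 0 -0.15 0 0 0" --pt "0 0 -0.15 0 0 0"

```text
t: 27.72
tool_pos: [0.4355, 0.3616, 0.2524]
orientation: [2.014, 1.859, 0.476]
force: [0.6, 1.1, -0.5]
opening: 0.0073
gripper_force: 34.9
```

```bash
python3 -c "
from lib import *
print(robot.read_state()['force'])
p,R=place(4,up=.06);print(p,rel(p,R))
"
```

```text
[ 0.6273  1.0733 -0.5303]
[ 0.5074 -0.1965  0.1885] (array([-551.1,   72.7,  108.8]), array([28.44, -0.31,  0.04]))
```

Request:
carry_out --pt "-0.04 0 -0.005 3 0 0" --pt "-0.09 0.005 -0.005 6 0 0" --pt "-0.145 0.015 0 9 0 0" --pt "-0.2 0.02 0.01 12 0 0" --pt "-0.255 0.03 0.025 15 0 0" --pt "-0.31 0.04 0.04 18 0 0" --pt "-0.365 0.05 0.055 21 0 0" --pt "-0.42 0.06 0.07 24 0 0" --pt "-0.475 0.067 0.085 27 0 0" --pt "-0.52 0.07 0.1 28.4 -0.3 0" --pt "-0.551 0.073 0.109 28.4 -0.3 0" --pt "-0.551 0.073 0.109 28.4 -0.3 0"

```text
t: 29.22
tool_pos: [0.5052, -0.2005, 0.1839]
orientation: [-2.312, -2.124, 0.013]
force: [-0.5, 0.3, -0.6]
opening: 0.0076
gripper_force: 34.9
```

Request:
carry_out --pt "0 0 0 0 0 0" --pt "0 0 0 0 0 0" --pt "0 0 0 0 0 0" --pt "0 0 0 0 0 0"

```text
t: 29.72
tool_pos: [0.5066, -0.1982, 0.1864]
orientation: [2.308, 2.129, -0.01]
force: [0.2, 0.3, -1.5]
opening: 0.0078
gripper_force: 34.9
```

```bash
python3 hold.py 4
```

```text
[ 0.5066 -0.1983  0.1864] [-0.0038 -0.0056 -1.    ] [ 0.0804 -0.4296 -1.0679]
model held [146.7096 190.081 ] [266.9271 299.8751]
model under [162.0674 140.3611] [286.008  258.6346]
0.95 [206.7, 229.8] 149 185 267 283
0.71 [235.1, 177.2] 163 142 286 229
0.7 [258.3, 126.0] 141 101 318 242
0.64 [244.5, 142.0] 151 118 304 232
to home (array([ 2.3,  0.9, 57.8]), array([-0.2 ,  0.33, -0.01]))
```

Request:
carry_out --pt "-0.001 0.001 0.02 0 0.3 0" --pt "-0.001 0.001 0.038 0 0.3 0" --pt "-0.001 0.001 0.046 0 0.3 0" --pt "-0.001 0.001 0.05 0 0.3 0" --pt "-0.001 0.001 0.053 0 0.3 0" --pt "-0.001 0.001 0.053 0 0.3 0" --pt "-0.001 0.001 0.053 0 0.3 0" --pt "-0.001 0.001 0.053 0 0.3 0"

```text
t: 30.82
tool_pos: [0.5074, -0.2002, 0.1336]
orientation: [-2.309, -2.128, 0.004]
force: [-0.1, 0.2, -0.7]
opening: 0.0076
gripper_force: 34.9
```

Request:
carry_out --pt "0 0 0.001 0 0 0" --pt "0 0 0.002 0 0 0" --pt "0 0 0.002 0 0 0" --pt "0 0 0.002 0 0 0"

```text
t: 31.32
tool_pos: [0.5071, -0.2001, 0.1311]
orientation: [-2.309, -2.127, 0.005]
force: [-0.5, -0.5, -1.3]
opening: 0.0079
gripper_force: 34.9
```

Request:
carry_out --pt "0 0 0.0005 0 0 0" --pt "0 0 0.001 0 0 0" --pt "0 0 0.001 0 0 0" --pt "0 0 0.001 0 0 0"

```text
t: 31.82
tool_pos: [0.5071, -0.2001, 0.1301]
orientation: [-2.309, -2.127, 0.004]
force: [0.5, 0.1, -0.5]
opening: 0.0077
gripper_force: 34.9
```

Request:
carry_out --pt "0 0 0.0005 0 0 0" --pt "0 0 0.001 0 0 0" --pt "0 0 0.001 0 0 0" --pt "0 0 0.001 0 0 0"

```text
t: 32.33
tool_pos: [0.5072, -0.2002, 0.1292]
orientation: [-2.309, -2.127, 0.004]
force: [0.8, 0.3, 0.0]
opening: 0.0081
gripper_force: 34.9
```

Request:
carry_out --pt "0 0 0.0005 0 0 0" --pt "0 0 0.001 0 0 0" --pt "0 0 0.001 0 0 0" --pt "0 0 0.001 0 0 0"

```text
t: 32.83
tool_pos: [0.5077, -0.2003, 0.1291]
orientation: [-2.31, -2.128, 0.004]
force: [-0.2, 1.3, 6.1]
opening: 0.0075
gripper_force: 34.9
```

Contact is at the expected height. Releasing and retreating.

Request:
carry_out --pt "0 0 -0.001 0 0 0" --pt "0 0 -0.001 0 0 0" --pt "0 0 -0.001 0 0 0"

```text
t: 33.2
tool_pos: [0.5073, -0.2002, 0.1292]
orientation: [-2.309, -2.127, 0.004]
force: [0.6, 0.4, 3.0]
opening: 0.0076
gripper_force: 34.9
```

Request:
carry_out --pt "0 0 0 0 0 0" --pt "0 0 0 0 0 0" --pt "0 0 0 0 0 0" --pt "0 0 0 0 0 0" --jaw 165

```text
t: 33.7
tool_pos: [0.5071, -0.2001, 0.129]
orientation: [-2.308, -2.127, 0.005]
force: [0.1, -0.7, 0.7]
opening: 0.0326
gripper_force: 0.0
```

Request:
carry_out --pt "0 0 -0.02 0 0 0" --pt "0 0 -0.05 0 0 0" --pt "0 -0.01 -0.09 0 0 0" --pt "0.0 -0.05 -0.13 0 0 0" --pt "0 -0.09 -0.14 0 0 0" --pt "0 -0.1 -0.14 0 0 0" --pt "0 -0.1 -0.14 0 0 0"

```text
t: 34.58
tool_pos: [0.4081, -0.1921, 0.2704]
orientation: [-2.311, -2.128, 0.003]
force: [0.5, 0.2, 0.5]
opening: 0.033
gripper_force: 0.0
```

```bash
python3 nest.py 1 2 3 4
python3 - <<'E'
from lib import *
ct=robot.camera_model("wrist")
im=robot.read_camera("side")[125:205,225:325,::-1]
a=cv2.imread("pics/nest4.png")
o=np.zeros((600,800,3),np.uint8);o[:384,:512]=cv2.resize(a,(512,384),interpolation=cv2.INTER_AREA)
b=cv2.resize(im,None,fx=2.8,fy=2.8,interpolation=cv2.INTER_CUBIC);o[:b.shape[0],515:515+b.shape[1]]=b
t=robot.read_camera("top")[165:275,280:400,::-1];t=cv2.resize(t,None,fx=1.95,fy=1.95,interpolation=cv2.INTER_CUBIC);o[385:385+t.shape[0],:t.shape[1]]=t
cv2.imwrite("pics/c4.png",o)
E
```

```text
[ 0.4084 -0.1919  0.2693]
0.86 [314.5, 154.6] 282 374 132 223
0.8 [313.3, 134.7] 268 384 113 228
0.72 [333.0, 187.9] 298 365 152 217
0.61 [290.1, 126.4] 254 392 101 236
0.56 [268.6, 285.2] 247 294 280 290
side 0.67 [276.8, 186.8] 257 301 170 191
side 0.66 [282.3, 177.2] 263 297 167 179
side 0.54 [278.5, 159.4] 270 288 155 166
side 0.51 [280.1, 166.3] 265 294 160 173
(array([552.9,  -0.7,  54.4]), array([-28.28,  -0.01,  -0.02]))
model 1 [252.1176  97.8589] [391.2656 234.6467]
model 2 [266.2292 113.4854] [383.1495 228.0205]
model 3 [281.3453 129.9064] [374.6923 220.9706]
model 4 [298.1889 147.7738] [365.2965 212.9541]
```

View pics/c4.png

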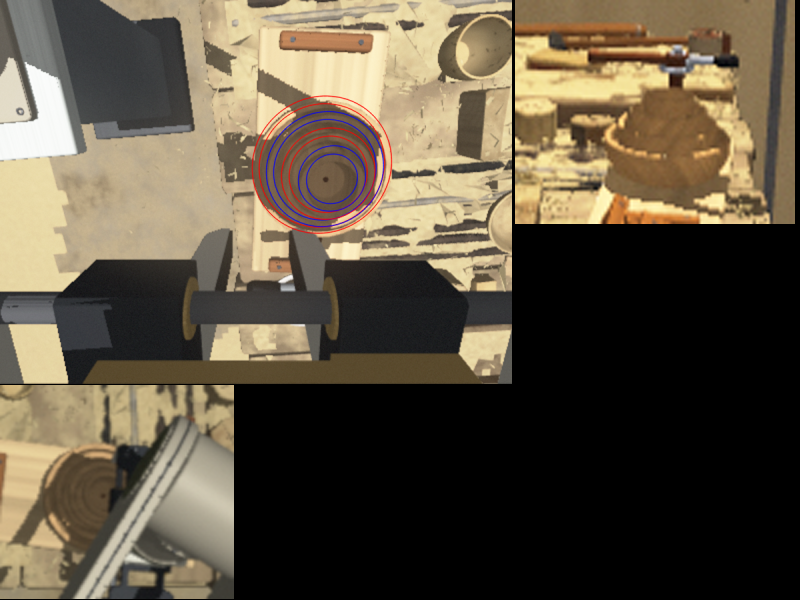

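All four rims match the nested model's sizes and positions in the wrist view: diameters 139, 117, 93 and 68 px. The side view shows a level nest. Next I'm locating the keeper at the corrected height.

```bash
cat > keep.py <<'E'
from lib import *
ct=robot.camera_model("top")
ray=lambda uv,z:(lambda d,C:C+d*(z-C[2])/d[2])(ct["R"].T@np.array([(uv[0]-ct["cx"])/ct["fx"],(uv[1]-ct["cy"])/ct["fy"],1]),-ct["R"].T@ct["t"])
f=lambda x,y,z:ray((100+x/2.6,130+y/2.6),z)[:2]
nut=f(715,244,.17);hd=f(711,322,.1545);arm=f(717,137,.1545);print("nut",nut,"lever end",hd,"arm end",arm)
e=[f(x,y,.0245) for x,y in((458,163),(443,293))];d=e[0]-e[1];by=np.arctan2(d[1],d[0]);print("board yaw",by)
dd=arm-hd;print("keeper yaw",np.arctan2(dd[1],dd[0]),"theta0",np.arctan2(dd[1],dd[0])-by)
piv=np.array([.4785,-.195])+.106*np.array([np.sin(by),-np.cos(by)]);print("pivot from nest",piv)
E
python3 keep.py
python3 - <<'E'
import sys;sys.path.insert(0,'.')
from lib import *
im=robot.read_camera("side");cs=robot.camera_model("side")
for d in robot.outline_of("side","keeper_handle"):
    ys,xs=np.nonzero(d["pixels"]);print(d["conf"],xs.min(),xs.max(),ys.min(),ys.max())
for z in(.144,.1545):print(z,proj(cs,np.array([[.467,-.3005,z],[.403,-.3,z],[.387,-.3,z],[.588,-.31,z]])))
g=cv2.cvtColor(im,cv2.COLOR_RGB2GRAY);print(g[138:156,294:305])
E
```

```text
nut [ 0.466  -0.2994] lever end [ 0.3873 -0.2968] arm end [ 0.5811 -0.3097]
board yaw -0.10966169564122914
keeper yaw -0.06610092402656209 theta0 0.04356077161466705
pivot from nest [ 0.4669 -0.3004]
0.63 251 304 141 148
0.144 [[281.7116 149.182 ]
 [298.9841 149.6706]
 [303.3062 149.7833]
 [249.2541 147.6148]]
0.1545 [[281.8228 146.4572]
 [299.1321 146.9437]
 [303.4634 147.056 ]
 [249.2963 144.9046]]
[[101  86  96  93 111  54  46  57 105 117 119]
 [ 99  91  95  87  84  50  49  51 101 120 118]
 [ 93  96  97  92  86  44  50  56 104 119 120]
 [ 93  97  98  96  88  46  48  52 107 117 117]
 [ 95 103  97  97  86  47  47  54 111 118 119]
 [ 99  95  96  95  91  48  48  60 157 135 119]
 [ 95  96  94 104  81  62  62  65 100  83 122]
 [197 200  61  66  47  50  47  44  31  39  74]
 [180 166  20  21  26  31  29  28  31  28  32]
 [115  92  16  21  13  21  16  12  17  19  33]
 [182 192 186  48  18  19  16  14  21  16  28]
 [208 224 224 191 159 132 133 131  79 116  98]
 [212 216 218 215 203 192 192 184 113 127 120]
 [208 215 173 178 206 202 198 160 171 118 115]
 [219 223 209 201 198 180 180 143 150 117 130]
 [226 224 225 221 201 156 178 165 128 146 149]
 [225 226 225 223 217 167 188 188 153 150 137]
 [219 223 224 223 223 208 189 186 157 121 146]]
```

```bash
cat > path.py <<'E'
from lib import *
import sys
piv=np.array([.4665,-.300]);b=-.11;Rb=np.array([[np.cos(b),-np.sin(b)],[np.sin(b),np.cos(b)]]);R=tool(YAW,0)
def P(th,back=0,z=.142):
    t=np.radians(th);m=np.array([np.sin(t),-np.cos(t)])
    c=np.array([-.064*np.cos(t),-.064*np.sin(t)])-m*(.0095+back)
    w=piv+Rb@c; q=np.r_[w,z]; return q+R[:,1]*-.0175+R[:,0]*.0075
if __name__=="__main__":
    if sys.argv[1]=="a":
        print(rel(P(2,.014,.20),R),rel(P(2,.014),R))
    else:
        for th in map(float,sys.argv[1:]):print(th,rel(P(th),R))
E
python3 path.py a
```

```text
(array([-72.5, -14.4,  69. ]), array([-0.27, -0.  , -0.02])) (array([-72.5, -14.1, 127. ]), array([-0.27, -0.  , -0.02]))
```

Request:
carry_out --pt "-0.035 -0.007 0.02 0 0 0" --pt "-0.0725 -0.014 0.05 0 0 0" --pt "-0.0725 -0.014 0.069 0 0 0" --pt "-0.0725 -0.014 0.085 0 0 0" --pt "-0.0725 -0.014 0.11 0 0 0" --pt "-0.0725 -0.014 0.127 0 0 0" --pt "-0.0725 -0.014 0.127 0 0 0" --pt "-0.0725 -0.014 0.127 0 0 0" --jaw 255

```text
t: 35.98
tool_pos: [0.3882, -0.2631, 0.1435]
orientation: [-2.309, -2.129, 0.004]
force: [0.2, 0.1, 0.1]
opening: 0.0003
gripper_force: 0.0
```

```bash
python3 path.py 0 10 20 30 40 50 60 70 80 90 93
```

```text
0.0 (array([-11.6,  -0.2,   1.5]), array([-0.16,  0.07, -0.01]))
10.0 (array([-22.8,  -1.2,   1.5]), array([-0.16,  0.07, -0.01]))
20.0 (array([-34. ,  -0.2,   1.5]), array([-0.16,  0.07, -0.01]))
30.0 (array([-44.9,   2.7,   1.5]), array([-0.16,  0.07, -0.01]))
40.0 (array([-55.2,   7.4,   1.5]), array([-0.16,  0.07, -0.01]))
50.0 (array([-64.4,  13.9,   1.5]), array([-0.16,  0.07, -0.01]))
60.0 (array([-72.4,  21.9,   1.5]), array([-0.16,  0.07, -0.01]))
70.0 (array([-78.9,  31.1,   1.5]), array([-0.16,  0.07, -0.01]))
80.0 (array([-83.7,  41.3,   1.5]), array([-0.16,  0.07, -0.01]))
90.0 (array([-86.6,  52.2,   1.5]), array([-0.16,  0.07, -0.01]))
93.0 (array([-87.1,  55.5,   1.4]), array([-0.16,  0.07, -0.01]))
```

Request:
carry_out --pt "-0.006 0 0.001 0 0 0" --pt "-0.0115 0 0.0015 0 0 0" --pt "-0.017 -0.001 0.0015 0 0 0" --pt "-0.023 -0.001 0.0015 0 0 0" --pt "-0.034 0 0.0015 0 0 0" --pt "-0.045 0.0025 0.0015 0 0 0" --pt "-0.055 0.0075 0.0015 0 0 0" --pt "-0.0645 0.014 0.0015 0 0 0" --pt "-0.0725 0.022 0.0015 0 0 0" --pt "-0.079 0.031 0.0015 0 0 0" --pt "-0.0835 0.041 0.0015 0 0 0" --pt "-0.0835 0.041 0.0015 0 0 0"

```text
t: 37.48
tool_pos: [0.4226, -0.3498, 0.141]
orientation: [-2.308, -2.128, 0.004]
force: [1.1, -1.0, -1.1]
opening: 0.0007
gripper_force: 0.0
```

```bash
python3 path.py 84 88 90 93 96
python3 - <<'E'
import sys;sys.path.insert(0,'.')
from lib import *
s=robot.read_state();print(s["force"],s["wrist_torque"])
o=np.zeros((384,800,3),np.uint8)
o[:,:512]=robot.read_camera("wrist")[:,:,::-1]
b=robot.read_camera("side")[125:205,225:325,::-1];o[:224,515:795]=cv2.resize(b,None,fx=2.8,fy=2.8,interpolation=cv2.INTER_CUBIC)
cv2.imwrite('pics/k1.png',o)
E
```

```text
84.0 (array([-1.5,  4.3, -1.1]), array([-0.18,  0.02, -0.02]))
88.0 (array([-2.6,  8.6, -1.1]), array([-0.18,  0.02, -0.02]))
90.0 (array([-3. , 10.8, -1.1]), array([-0.18,  0.02, -0.02]))
93.0 (array([-3.5, 14.2, -1.1]), array([-0.18,  0.02, -0.02]))
96.0 (array([-3.9, 17.6, -1.1]), array([-0.18,  0.02, -0.02]))
[ 1.1322 -0.9978 -1.1097] [-0.02   -0.0748 -0.0091]
```

View pics/k1.png

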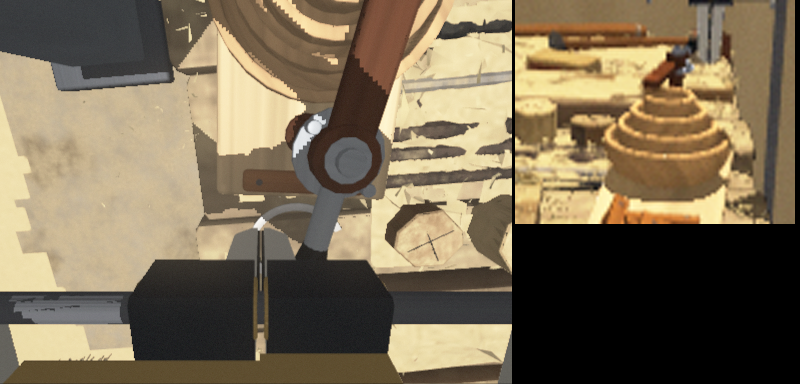

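The lever is at about 72–75° and following the finger, and the nest is untouched. Finishing the push to the stop.

Request:
carry_out --pt "-0.0015 0.005 -0.001 0 0 0" --pt "-0.0025 0.009 -0.001 0 0 0" --pt "-0.003 0.012 -0.001 0 0 0" --pt "-0.003 0.015 -0.001 0 0 0" --pt "-0.003 0.017 -0.001 0 0 0" --pt "-0.003 0.017 -0.001 0 0 0"

```text
t: 38.33
tool_pos: [0.4361, -0.3541, 0.1418]
orientation: [-2.306, -2.124, 0.009]
force: [-13.3, 1.5, 6.2]
opening: 0.0001
gripper_force: 7.0
```

Request:
carry_out --pt "0 0.002 0 0 0 0" --pt "0 0.004 0 0 0 0" --pt "0 0.004 0 0 0 0"

```text
t: 38.7
tool_pos: [0.4366, -0.3541, 0.1417]
orientation: [-2.303, -2.119, 0.016]
force: [-33.0, 4.7, 17.1]
opening: 0.0008
gripper_force: 16.9
```

Request:
carry_out --pt "0 -0.006 0 0 0 0" --pt "0 -0.02 0 0 0 0" --pt "0 -0.035 0 0 0 0" --pt "0 -0.035 -0.04 0 0 0" --pt "0 -0.035 -0.09 0 0 0" --pt "0 -0.035 -0.12 0 0 0" --pt "-0.02 -0.035 -0.12 0 0 0" --pt "-0.02 -0.035 -0.12 0 0 0" --pt "-0.02 -0.035 -0.12 0 0 0"

```text
t: 39.83
tool_pos: [0.4054, -0.3709, 0.2599]
orientation: [-2.307, -2.124, 0.004]
force: [0.9, 0.1, -0.3]
opening: 0.0009
gripper_force: 0.0
```

Run:
```python
from lib import *
cw=wristmodel();im=robot.read_camera("wrist")
b=-.11;piv=np.array([.4665,-.300]);Rb=np.array([[np.cos(b),-np.sin(b)],[np.sin(b),np.cos(b)]])
for th in(80,85,90,95):
    t=np.radians(th);q=[np.r_[piv+Rb@(r*np.array([np.cos(t),np.sin(t)])),.1545] for r in(.106,-.06)];print(th,proj(cw,np.array(q)).ravel())
for d in robot.outline_of("wrist","keeper_handle")[:2]+robot.outline_of("wrist","keeper")[:2]:
    ys,xs=np.nonzero(d["pixels"]);v=np.polyfit(ys,xs,1);print(d["conf"],d["pixel"],xs.min(),xs.max(),ys.min(),ys.max(),v)
for d in robot.outline_of("wrist","bowl_1"):print(d["conf"],d["pixel"])
o=np.zeros((384,800,3),np.uint8);o[:,:512]=im[:,:,::-1]
s=robot.read_camera("side")[125:205,225:325,::-1];o[:224,515:795]=cv2.resize(s,None,fx=2.8,fy=2.8,interpolation=cv2.INTER_CUBIC)
cv2.imwrite('pics/k2.png',o);print(robot.read_state()["t"])
```

```text
80 [362.7529 -38.5084 308.8927 174.167 ]
85 [350.703  -40.7544 314.6438 175.0845]
90 [338.4199 -41.752  320.4726 175.504 ]
95 [326.0315 -41.489  326.3425 175.423 ]
0.85 [326.9, 88.1] 308 352 0 203 [ -0.0899 337.3397]
0.51 [309.9, 20.4] 275 379 0 43 [ -0.3248 325.484 ]
0.85 [326.6, 87.3] 307 352 0 204 [ -0.0888 337.3976]
0.6 [308.8, 21.0] 274 380 0 43 [ -0.286  325.2065]
0.97 [300.7, 34.7]
0.8 [291.4, 57.3]
0.77 [314.6, 9.3]
0.75 [316.9, 106.4]
0.73 [308.0, 22.2]
40.075
```

View pics/k2.png

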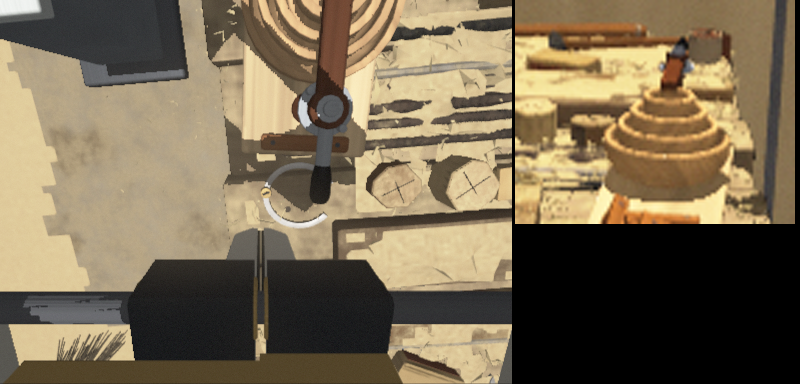

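The keeper's slope in the picture matches 90°, its arm lies over the nest, and the gripper is clear. Handing in.

```bash
python3 -c "
from plant import robot
print(robot.close_job())"
```

```text
the job is handed in; nothing more can be done
None
```

The three rack bowls are nested largest first in the big bowl, the keeper's lever is at its end stop with the arm over the nest, the cup and roll were not touched, and the job was handed in at about 40 s. On the first try, bowl 2 pressed bowl 1 with about 14 N and tipped it slightly, because the board stood roughly 10 mm higher than I had assumed. I raised bowl 2, corrected the height and set it down gently.

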